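# Latch the slant-front spice bin

## Robot

A 7-joint arm with a two-finger parallel gripper is mounted at the origin on the work surface. World frame = base frame: x ahead of the robot, y to its left, z up, the work surface at z = 0. Lengths are in mm, angles in degrees, forces in N, time in s.
With the tool pointing down it reaches from about 425 to 950 mm from the base axis. Payload 16.7 kg.
Tool frame: the origin (TCP) lies midway between the tips of the shut fingers; the grasp point (between the pads) lies 19 mm behind it; y points along the fingers, z is the direction in which the jaws open and shut, and the axes are right-handed (so a half turn about y gives the same grasp; the last joint's range is limited). The gripper opens to 94 mm and grips with 3 to 60 N. Pads are 16 mm wide; open, the fingers measure 119 mm over their backs; the gripper's body (75 mm by 177 mm) begins 78 mm behind the grasp point.
Start: joints at [68.554, 24.414, 4.234, 92.017, -1.954, 63.644, -3.845], TCP at [150.436, -657.984, 205.467] pointing down, gripper open.
Joint ranges: [-163.25, 163.25], [-28.42, 122.38], [-70.27, 78.77], [12.13, 141.07], [-58.53, 238.53], [9.26, 117.41], [-156.51, 156.51]. Speed limits (degrees/s): [108.29, 108.29, 136.94, 136.94, 172.46, 172.46, 172.46].

## Interface

Orientations are given as [roll, pitch, yaw] about the fixed x, y, z axes, in that order (R = Rz(yaw) Ry(pitch) Rx(roll)).
In Python, from rig import ctrl gives the robot as it stands.
- The arm moves only by the tool step_arm, never from a script. Its argument "deltas" is a list of rows, each a list of 7 numbers: the shift along the tool's x, y, z in m, then the turn, a rotation vector about the tool's x, y, z in degrees, then the gripper's target within -1 to 1 (fully open at 1, half-way at 0, shut at -1). In form: [[x, y, z, wx, wy, wz, fingers], ...]. A call has 1 to 10 rows; each row is the pose to reach, as a shift and turn from the pose measured when the call began, along the tool's axes at that moment; what a row does not reach only later rows make up. A row lasts 1/8 s, in which the tool goes at most 62.5 mm and 10.7 degrees, less where a joint would pass 70% of its speed; a pose out of reach is approached as far as the arm can. A call with a gripper value outside its range is refused whole. The fingers move at their own pace and stop on an object; "force" is the grip in N (left out, the last holds). Time passes only in rows, so rows that repeat a pose let the fingers close. It gives the time, the measured TCP pose, the force and the opening at its end, in the units of the state.
- ctrl.read_state(): the state, without advancing time (a new reading comes with each control period).
- ctrl.camera(name): name is "scene" or "side" or "wrist"; returns the picture (400x640x3 uint8, blue, green, red); there is no depth.
- ctrl.camera_info(name): a dict with "vertical_fov" (degrees; the focal length in pixels is half the picture's height over the tangent of half this angle, whatever the lens; pixels are square), "cx", "cy" (the principal point, pixels), "xyz" and "orientation" of the camera in the world; the wrist camera has in their place "tool_from_camera" (4x4, takes a point from camera to tool coordinates, whose origin is the TCP and whose axes are the tool frame's). Camera axes: x right, y down, z forward; pixel columns grow to the right and rows downward; lengths in mm; the calibration is good to about 2 mm. A picture is of the moment at which its call begins: read the wrist's pose just before it. camera_info takes no time and is no camera call.
- ctrl.hand_in(): hands the job in, once; it reports no verdict.
The state is a dict: "time_s": time; "joints": joint angles; "qvel": joint speeds; "tau": joint torques, N m; "tcp_pos": TCP position; "tool_rot": TCP orientation; "wrist_force": force on the tool from outside, world axes, zero at the start; "ft_torque": the same for the moment, N m; "finger_gap": opening from 0.0 (shut) to 1.0 (fully open).
Only numpy, scipy, OpenCV 4.12 (cv2) and the standard library are available. Lean on these libraries where they do the work, as an engineer would, in place of code of your own. Each camera call takes 0.05 s, during which the arm holds its last target.

## Task

Push the lid of the slant-front spice bin fully shut, then hook the wire loop of its latch over the brass keeper on the lid, and press the red lever flat past centre so that the latch stays shut and taut by itself. Leave the jars, bowl, plate and tongs where they stand.

Things in the scene. Friction and masses are not known exactly. Their poses are not given: they have to be found in the camera images.
- bin: Fixed wooden bin, 260 mm deep (x), 260 wide (y), 287 high, its front turned to the robot's right; origin under its centre, +x to its back. Its front top face slopes up 30 deg from an edge 60 mm high at x = -130. u = up-slope (cos30, 0, sin30), n = outward normal (-sin30, 0, cos30) in its axes. The slope's lower 106 mm is a fixed deck with the latch, above it lies the white lid.
- ledge_edge (a point): Middle of the lower front edge of the bin's jar ledge (board 260 mm wide), which overhangs the lid 275 mm above the slab. A vertical gripper over the keeper meets it; a tool tilted about 30 degrees, along the slope's normal with the gripper body leaning over the bin's front, clears it.
- lever_pivot (a point): The lever's fixed pivot axis (along the bin's y), on the bin's centre line, 14 mm above the deck (axes as the bin). In (u, n) from here: face of deck and shut lid n = -14 mm; lid's lower edge u = +24; lid hinge u = +145; keeper seat u = +43, n = -8 with the lid shut.
- lever (a joint): Angle (rad) of the red lever, a plate 60 mm long from the pivot, 24 wide, 5 thick: 0 = flat, parallel to the deck, pointing down-slope; 1.57 = straight out along n; 2.5 = leaning to the keeper. Stays where it is left (0.04 N m). With the loop hooked it pulls taut below about 1.05 and goes over centre at about 0.3; its outer half is pressed with about 5 N.
- loop_axle (a point): The loop's axle on the lever, 18 mm from the lever pivot: it stands at (u, n) = 18 mm x (-cos(lever - 0.175), sin(lever - 0.175)) from the pivot.
- loop (a joint): Angle (rad) of the wire loop on its axle relative to the lever: the loop's direction (axle to cross bar) stands at angle (loop - lever) above u. Stays where it is left (0.022 N m); range -0.4 to 2.85. Dragging the loop by its grip turns the lever along.
- loop_bar (a point): Middle of the loop's cross bar: steel wire 6 mm thick, 60 mm long along the bin's y, 58 mm from the loop's axle; two legs 60 mm apart join it to the axle. This bar goes behind and under the keeper's lip.
- loop_grip (a point): Centre of the loop's black thumb grip, a roll 16 mm in diameter and 20 mm long along the bin's y, with flat ends to pinch. From the cross bar it lies 12 mm further out along the loop and 22 mm to its outer side (the loop's direction turned +90 degrees from u towards n).
- keeper (a joint): The keeper's sprung give in m: 0 = slack, grows up to 0.007 as the loop draws it down the slope (4 N per mm); with the latch shut it reads about 0.002 to 0.003.
- keeper_seat (a point): Brass keeper on the lid, a hook open up-slope. This point is where the bar's centre seats, 6 mm above the lid's face. Its post (16 mm wide, 17 high) ends 3 mm down-slope of this point; its lip reaches to 4 mm up-slope of it, underside 7 and top 11 mm above it. With the lid shut the point's x is u and its z is n.
- lid (a joint): Angle of the white lid (121 mm along the slope, 238 mm wide, 8 mm thick, hinged at its upper edge) in rad: 0 = shut, in line with the deck; it rises as it opens. A stiff hinge holds it where it is left; 2 to 4 N on its lower half push it shut, and it then stays shut.
- lid_edge (a point): Middle of the lid's lower (free) edge, on its upper face.
- turntable: White plastic spice turntable, 250 mm across and 28 mm high, with three jars: a bystander; origin under its centre.
- jar0: Glass jar on the turntable, 60 mm across, 85 mm high; origin under its centre.
- jar1: As jar0.
- jar2: As jar0.
- ledge_jar0: Glass jar on the bin's ledge, 54 mm across, 75 mm high; origin under its centre.
- ledge_jar1: As ledge_jar0.
- bowl: Steel mixing bowl, 190 mm across, 85 mm high; origin under its centre.
- plate: Green ceramic plate, 170 mm across, 22 mm high; origin under its centre.
- tongs: Aluminium tongs lying across the plate, 230 mm long, 14 mm high; origin under their middle.

How it is judged (in metres and radians):
On the way, in this order (a step that is already met when the one before it is completed fails the run):
1. the lid is pushed shut (value of joint lid below 0.03 rad), for 0.2 s.
2. with the lid shut and the lever still raised, the loop's bar lies behind the keeper, under its lip (x of loop_bar in the frame of keeper_seat between -0.006 and 0.006 m and z of loop_bar in the frame of keeper_seat between -0.006 and 0.007 m and value of joint lid below 0.03 rad and value of joint lever above 0.35 rad), for 0.05 s.
At the end, for the whole second after the job is handed in: The lid is shut (within 0.03 rad), the loop's bar sits behind the keeper under its lip (within 6 mm of its seat along the slope, no higher than 7 mm above it), the lever lies flat (within 0.08 rad) and the loop is taut: it holds the sprung keeper drawn by more than 1 mm (x of loop_bar in the frame of keeper_seat between -0.006 and 0.006 m and z of loop_bar in the frame of keeper_seat between -0.006 and 0.007 m and value of joint lid below 0.03 rad and value of joint lever below 0.08 rad and value of joint keeper above 0.001 m); the robot touches nothing.
It fails at once if a jar, the bowl, the plate or the tongs is moved by more than 30 mm (distance of any of jar0, jar1, jar2, ledge_jar0, ledge_jar1, bowl, plate, tongs from where it was at the start of the episode above 0.03 m).
It fails at once if a jar is tipped over (angle between any of jar0, jar1, jar2, ledge_jar0, ledge_jar1's own z axis and vertical above 0.5 rad).
It also fails if it takes over 59 s, if anything falls off the work surface, if the arm or the gripper's body presses on something with over 40 N, if the wrist force passes 120 N, or if a joint passes its speed limit or range.

## Working session

There is one attempt and no reset: what is moved stays moved. The work goes in short steps, Python scripts to look and compute and a tool call to move; the robot and the scene stay as the last step left them, time stands still between calls to the robot, and variables do not carry over. Pictures are saved under pics/ and viewed, and the job is handed in when it is done.

Besides the shell and the picture viewer there is one more tool, called after "Request:" as a command line: name --pt "numbers of a row" for each row, then --argument value for the rest. step_arm: Moves the arm, as the interface text tells. Its arguments: {"type":"object","properties":{"deltas":{"type":"array"},"force":{"type":"number"}},"required":["deltas"]}

```bash
ls; mkdir -p pics
python3 - <<'E'
from rig import ctrl
import cv2
print(ctrl.read_state())
for n in ["scene","side","wrist"]:
    print(n,ctrl.camera_info(n)); cv2.imwrite(f"pics/{n}0.png",ctrl.camera(n))
E
```

```text
pics
{'time_s': 0.0, 'joints': array([68.55695985, 24.44848393,  4.23003584, 92.05186954, -1.95315013,
       63.64074469, -3.84070814]), 'qvel': array([ 6.25805155e-03, -1.72636507e-01, -1.46460368e-04, -9.67330568e-02,
       -1.26320113e-02,  3.18883221e-02, -5.24502267e-02]), 'tau': array([-5.43016140e-04, -9.35818362e+01,  3.66620913e+00, -4.54197371e+01,
       -4.88623884e-02,  2.01576023e-02,  1.02076608e-04]), 'tcp_pos': array([ 150.32176525, -657.61958391,  204.79136581]), 'tool_rot': array([-9.00688037e+01, -5.04342679e-03, -1.67119179e+02]), 'wrist_force': array([ 0.43982789,  0.46318603, -0.05351237]), 'ft_torque': array([0.04954404, 0.00927265, 0.0289285 ]), 'finger_gap': 1.00258174652497}
scene {'vertical_fov': 54.462248678797856, 'cx': 315.0038893247793, 'cy': 194.8149107341317, 'xyz': array([1446.37218206,  237.85031651,  965.71653095]), 'orientation': array([-130.69752931,    0.79189965,  102.08558588])}
side {'vertical_fov': 53.504619986144576, 'cx': 323.4222945835831, 'cy': 199.23632425561976, 'xyz': array([  214.43369313, -1016.12377   ,  1164.81110482]), 'orientation': array([-131.38059223,   -1.00068091,  -14.86975688])}
wrist {'vertical_fov': 68.7959100796434, 'cx': 317.74280519710715, 'cy': 199.12990239307624, 'tool_from_camera': array([[-4.67773257e-05,  9.66398257e-01,  2.57049423e-01,
        -7.50625327e+01],
       [ 6.31847762e-04, -2.57049343e-01,  9.66398073e-01,
        -1.78291344e+02],
       [ 9.99999799e-01,  2.07621620e-04, -5.98592495e-04,
         2.36831059e-01],
       [ 0.00000000e+00,  0.00000000e+00,  0.00000000e+00,
         1.00000000e+00]])}
```

View pics/scene0.png

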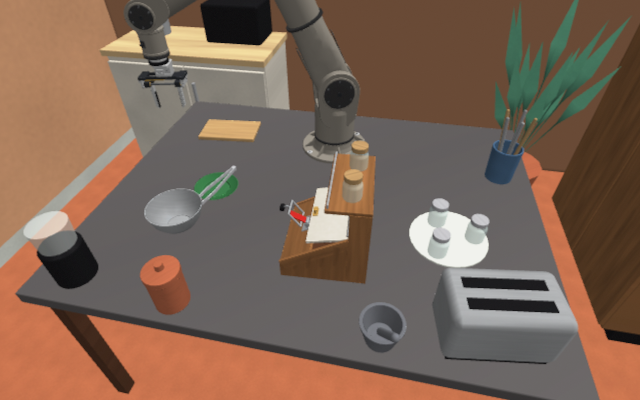

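View pics/side0.png

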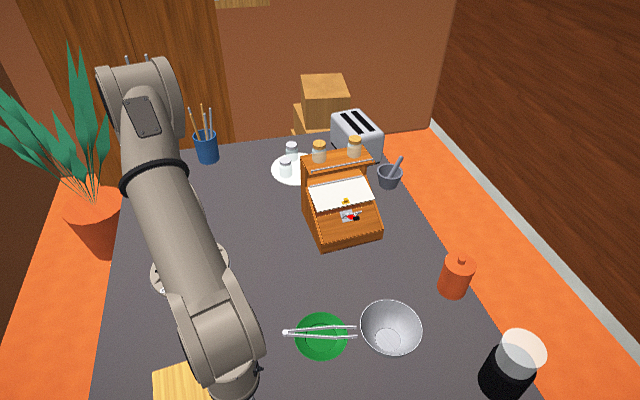

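View pics/wrist0.png

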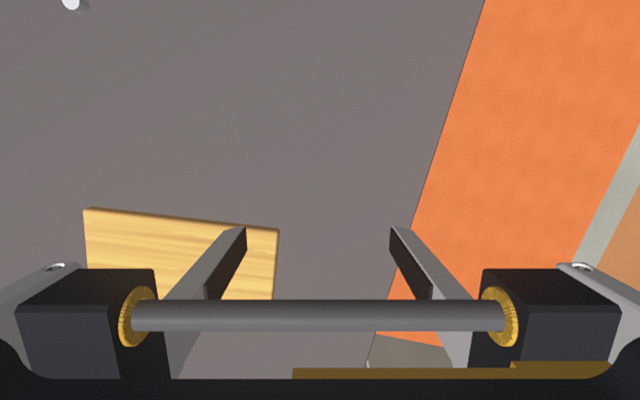

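```bash
python3 - <<'E'
import cv2
a=cv2.imread('pics/side0.png')[120:260,270:410]; cv2.imwrite('pics/side0c.png',cv2.resize(a,None,fx=4.2,fy=4.2,interpolation=cv2.INTER_CUBIC))
a=cv2.imread('pics/scene0.png')[135:285,265:395]; cv2.imwrite('pics/scene0c.png',cv2.resize(a,None,fx=4,fy=4,interpolation=cv2.INTER_CUBIC))
E
cat > h.py <<'E'
import numpy as np, cv2
from scipy.spatial.transform import Rotation as R
from rig import ctrl
def cam(n,st=None):
    i=ctrl.camera_info(n); f=200/np.tan(np.radians(i['vertical_fov'])/2)
    K=np.array([[f,0,i['cx']],[0,f,i['cy']],[0,0,1]])
    if n=='wrist':
        st=st or ctrl.read_state()
        T=np.eye(4);T[:3,:3]=R.from_euler('xyz',st['tool_rot'],degrees=True).as_matrix();T[:3,3]=st['tcp_pos']
        T=T@i['tool_from_camera']
    else:
        T=np.eye(4);T[:3,:3]=R.from_euler('xyz',i['orientation'],degrees=True).as_matrix();T[:3,3]=i['xyz']
    return K,T
def proj(c,P):
    K,T=c; P=np.atleast_2d(P); q=(P-T[:3,3])@T[:3,:3]; q=q@K.T; return q[:,:2]/q[:,2:]
def ray(c,uv):
    K,T=c; d=np.linalg.solve(K,[uv[0],uv[1],1]); return T[:3,3],T[:3,:3]@d
def B(p): # p=(x,y,yaw rad) -> R,t
    c,s=np.cos(p[2]),np.sin(p[2]); return np.array([[c,-s,0],[s,c,0],[0,0,1]]),np.array([p[0],p[1],0])
def b2w(p,P): r,t=B(p); return np.atleast_2d(P)@r.T+t
c30,s30=np.cos(np.pi/6),.5
U=np.array([c30,0,s30]);N=np.array([-s30,0,c30])
E
```

```text
(no output)
```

View pics/side0c.png

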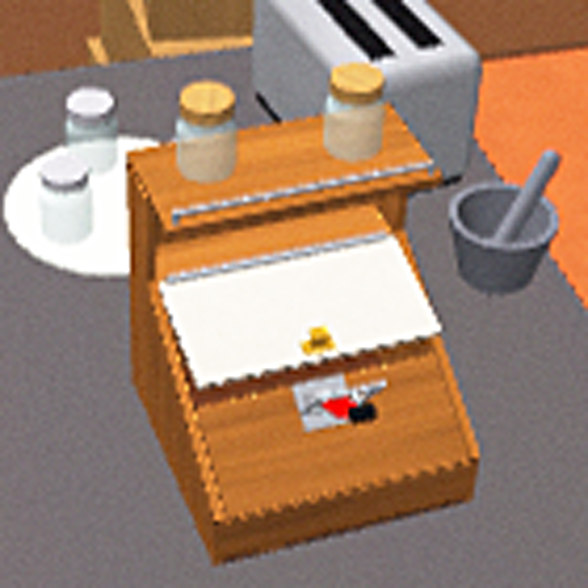

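View pics/scene0c.png

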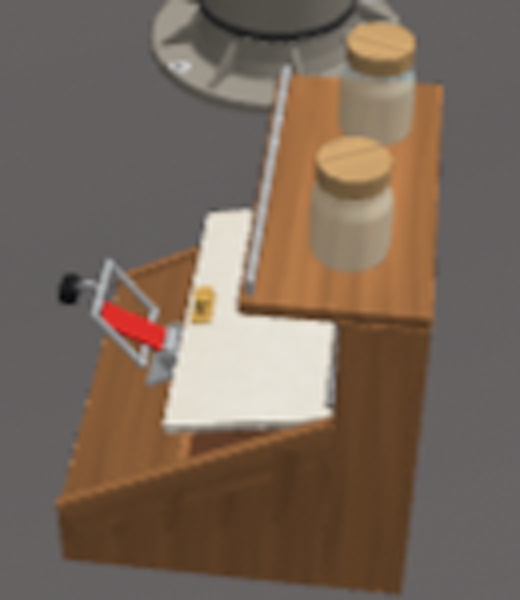

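```bash
cat > fit.py <<'E'
from h import *
from scipy.optimize import least_squares
obs=[]
for uv,P in [((217,562),(-130,130,0)),((217,520),(-130,130,60)),((478,462),(-130,-130,60)),((472,498),(-130,-130,0))]:
    obs.append(('side',np.array(uv)/4.2+[270,120],P))
for uv,P in [((60,503),(-130,-130,60)),((68,557),(-130,-130,0)),((402,592),(130,-130,0)),((432,320),(130,-130,287)),((443,87),(130,130,287))]:
    obs.append(('scene',np.array(uv)/4+[265,135],P))
C={n:cam(n) for n in ('side','scene')}
def f(p):
    p=[p[0],p[1],p[2]]
    return np.concatenate([proj(C[n],b2w(p,P))[0]-uv for n,uv,P in obs])
s=least_squares(f,[600,0,1.57],loss='soft_l1'); p=s.x; print(p,np.degrees(p[2])); print(f(p).reshape(-1,2).round(1))
piv=np.array([-130,0,60])+0*U
# lid lower edge at slope 106 mm; pivot u = 106-24=82
piv=np.array([-130,0,60])+82*U+14*N
print('pivot',b2w(p,piv))
np.save('p.npy',p)
E
python3 fit.py
```

```text
[601.69099498  86.47434295   1.63769014] 93.83273341823117
[[-1.   0.9]
 [-0.8  0.4]
 [ 0.4 -1. ]
 [ 0.   0.9]
 [-0.5  1.3]
 [-1.1  0.3]
 [ 0.2  0.9]
 [ 0.8 -0.4]
 [ 0.6 -1.1]]
pivot [[606.10175362  20.63600734 113.12435565]]
```

```bash
cat >> h.py <<'E'
def frame(p): # world u,n,y and pivot
    r,t=B(p); return r@U,r@N,r@np.array([0,1.,0]), r@(np.array([-130,0,60])+82*U+14*N)+t
def toolR(p,tilt=0):
    # tilt deg about bin y: positive leans approach ... 
    u,n,y,_=frame(p); M=np.c_[u,-n,y]
    return R.from_rotvec(np.radians(tilt)*y).as_matrix()@M
def plan(pos,M):
    st=ctrl.read_state(); M0=R.from_euler('xyz',st['tool_rot'],degrees=True).as_matrix()
    d=M0.T@(np.asarray(pos)-st['tcp_pos']); w=np.degrees(R.from_matrix(M0.T@M).as_rotvec())
    print('shift m',(d/1000).round(4),'rotvec',w.round(2),'dist',np.linalg.norm(d).round(1),'ang',np.linalg.norm(w).round(1))
    return d,w
E
python3 - <<'E'
from h import *
p=np.load('p.npy');u,n,y,piv=frame(p);print(u,n,y)
d,w=plan(piv+140*n,toolR(p))
# collisions none
E
```

```text
[-0.05788855  0.86408849  0.5       ] [ 0.03342197 -0.49888172  0.8660254 ] [-0.99776344 -0.06684394  0.        ]
shift m [-0.5845 -0.029  -0.4906] rotvec [-25.83  96.53 -22.02] dist 763.6 ang 102.3
```

Request:
step_arm --pt "-0.042 -0.002 -0.035 -1.8 6.9 -1.6 1" --pt "-0.084 -0.004 -0.07 -3.7 13.8 -3.1 1" --pt "-0.125 -0.006 -0.105 -5.5 20.7 -4.7 1" --pt "-0.167 -0.008 -0.14 -7.4 27.6 -6.3 1" --pt "-0.209 -0.01 -0.175 -9.2 34.5 -7.9 1" --pt "-0.25 -0.012 -0.21 -11.1 41.4 -9.4 1" --pt "-0.292 -0.015 -0.245 -12.9 48.3 -11 1" --pt "-0.334 -0.017 -0.28 -14.8 55.2 -12.6 1" --pt "-0.376 -0.019 -0.315 -16.6 62 -14.2 1" --pt "-0.417 -0.021 -0.35 -18.4 69 -15.7 1"

```text
time_s: 1.4
tcp_pos: [479.8, -222.0, 226.2]
tool_rot: [-96.0, -22.1, 123.9]
wrist_force: [1.2, -0.8, 0.2]
finger_gap: 1.001
```

Run:
```python
from h import *
p=np.load('p.npy');u,n,y,piv=frame(p)
d,w=plan(piv+140*n,toolR(p)); s=ctrl.read_state();print(s['joints'].round(1),s['tcp_pos'])
```

```text
shift m [ 0.0684  0.0402 -0.2019] rotvec [-7.35 27.31 -6.28] dist 216.9 ang 29.0
[  26.1   21.     3.    98.   -16.7   78.8 -112.4] [ 479.84025328 -221.95283119  226.15907045]
```

Request:
step_arm --pt "0.014 0.008 -0.04 -1.5 5.5 -1.3 1" --pt "0.027 0.016 -0.081 -2.9 10.9 -2.5 1" --pt "0.041 0.024 -0.121 -4.4 16.4 -3.8 1" --pt "0.055 0.032 -0.161 -5.9 21.8 -5.0 1" --pt "0.068 0.04 -0.202 -7.3 27.3 -6.3 1" --pt "0.068 0.04 -0.202 -7.3 27.3 -6.3 1" --pt "0.068 0.04 -0.202 -7.3 27.3 -6.3 1"

```text
time_s: 2.28
tcp_pos: [610.7, -50.2, 234.0]
tool_rot: [-89.9, -30.0, 93.9]
wrist_force: [0.0, -0.7, 0.1]
finger_gap: 0.999
```

Run:
```python
from h import *
p=np.load('p.npy');u,n,y,piv=frame(p)
d,w=plan(piv+140*n,toolR(p)); s=ctrl.read_state();print(s['joints'].round(1),s['tcp_pos'])
im=ctrl.camera('wrist');np.savez('w1.npz',rot=s['tool_rot'],pos=s['tcp_pos']); cv2.imwrite('pics/w1.png',im)
cv2.imwrite('pics/side1.png',ctrl.camera('side'))
```

```text
shift m [ 0.001   0.0002 -0.0002] rotvec [-0.09  0.03 -0.02] dist 1.0 ang 0.1
[  13.6   24.5    1.7   94.4  -30.1   74.2 -149.1] [610.68746158 -50.18023198 234.04929542]
```

View pics/w1.png

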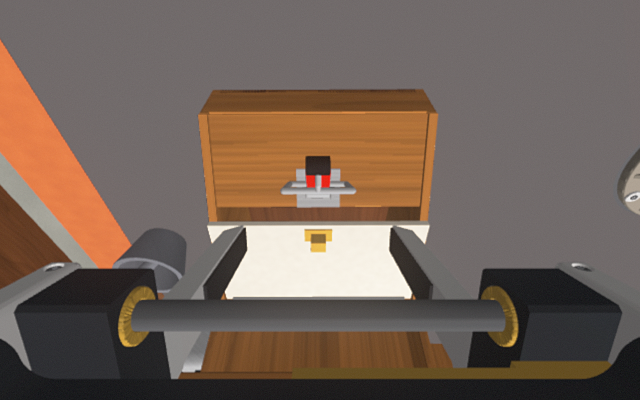

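View pics/side1.png

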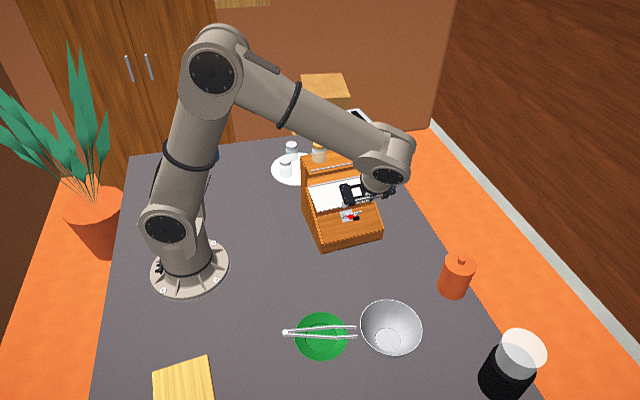

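Run:
```python
import cv2
im=cv2.imread('pics/w1.png')
cv2.imwrite('pics/w1a.png',cv2.resize(im[80:280,195:445],None,fx=3,fy=3,interpolation=cv2.INTER_CUBIC))
cv2.imwrite('pics/w1b.png',cv2.resize(im[145:265,270:370],None,fx=5,fy=5,interpolation=cv2.INTER_CUBIC))
```

```text
(no output)
```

View pics/w1a.png

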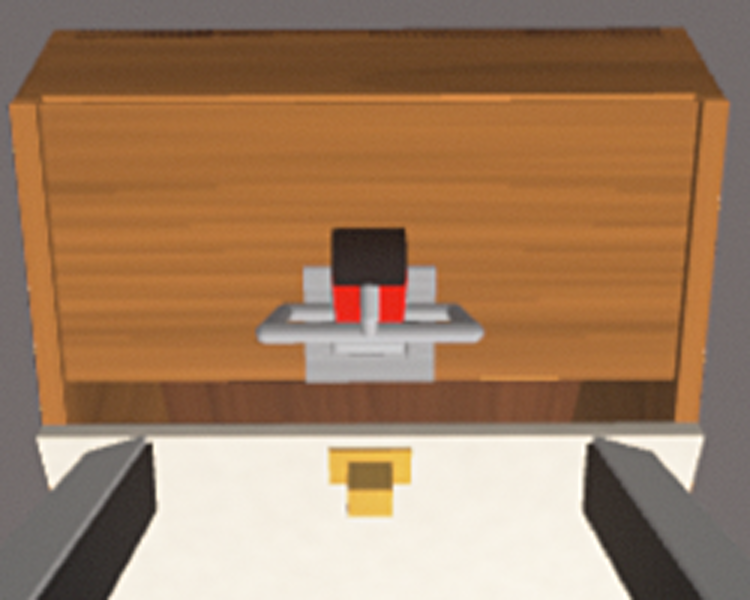

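View pics/w1b.png

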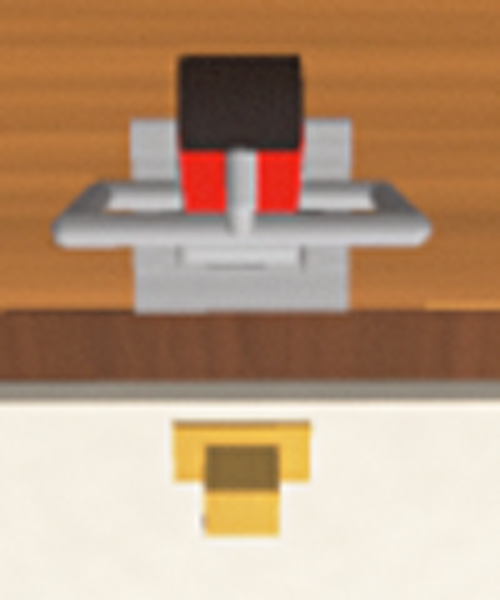

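```bash
cat > fit2.py <<'E'
from h import *
from scipy.optimize import least_squares
z=np.load('w1.npz'); st=dict(tool_rot=z['rot'],tcp_pos=z['pos']); W=cam('wrist',st)
o=lambda uv:np.array(uv)/3+[195,80]
E0=np.array([-130,0,60.])
obs=[((12,103),(-130,-130,60)),((728,101),(-130,130,60)),((55,30),(-130,-130,0)),((681,28),(-130,130,0))]
deck=(E0+106*U)
def f(p):
    r=[proj(W,b2w(p,P))[0]-o(uv) for uv,P in obs]
    r.append([0,proj(W,b2w(p,deck))[0][1]-o((370,380))[1]])
    return np.concatenate(r)
p0=np.load('p.npy'); print(f(p0).reshape(-1,2).round(1))
s=least_squares(f,p0); p=s.x; print(p,np.degrees(p[2])); print(f(p).reshape(-1,2).round(1))
u,n,y,piv=frame(p);print(piv)
np.save('p2.npy',p)
E
python3 fit2.py
```

```text
[[ 0.1  1.4]
 [-1.2  2.2]
 [-0.4  1.4]
 [ 0.4  2.2]
 [ 0.   1.9]]
[601.15261507  84.1972513    1.64143999] 94.04758373056234
[[-0.2 -0. ]
 [-0.3 -0.1]
 [-0.6  0. ]
 [ 1.2  0.1]
 [ 0.   0.6]]
[605.81022569  18.3759182  113.12435565]
```

```bash
cat >> h.py <<'E'
def latch(a,l):
    ax=18*np.array([-np.cos(a-.175),np.sin(a-.175)])
    d=np.array([np.cos(l-a),np.sin(l-a)]); q=np.array([-d[1],d[0]])
    bar=ax+58*d; return ax,bar,bar+12*d+22*q, 60*np.array([-np.cos(a),np.sin(a)])
def un(p,v,yy=0):
    u,n,y,piv=frame(p); return piv+v[0]*u+v[1]*n+yy*y
def lidpts(th):
    # hinge u=145,n=-14 ; lid edge (upper face), keeper seat 
    h=np.array([145,-14.]); c,s=np.cos(th),np.sin(th)
    # opening: free edge rises to +n : rotate vector (-121,0) clockwise(viewed u right n up)
    rot=lambda v: np.array([c*v[0]+s*v[1],-s*v[0]+c*v[1]])
    return h+rot(np.array([-121,0])),h+rot(np.array([-102,6.]))
E
cat > fit3.py <<'E'
from h import *
from scipy.optimize import least_squares
z=np.load('w1.npz'); st=dict(tool_rot=z['rot'],tcp_pos=z['pos']); W=cam('wrist',st); p=np.load('p2.npy')
o=lambda uv:np.array(uv)/5+[270,145]
def f(x,full=False):
    a,l=x; ax,bar,g,tip=latch(a,l)
    r=[proj(W,un(p,bar))[0]-o((242,230)), proj(W,un(p,g))[0]-o((240,104)),
       proj(W,un(p,ax,30))[0]-proj(W,un(p,ax,-30))[0]-[-999,0] if 0 else [0,0]]
    gw=proj(W,un(p,g,10))[0]-proj(W,un(p,g,-10))[0]; r.append([0*(gw[0]-24.8),0])
    return np.concatenate(r)
for x0 in [(1.2,1.5),(1.5,2.5),(2,2.8),(.8,2.)]:
    s=least_squares(f,x0); a,l=s.x; print(s.x,s.cost,f(s.x).round(1)); 
    L=latch(a,l); print([v.round(0) for v in L]); print(*[proj(W,un(p,v))[0].round(1) for v in L])
    for n in ('side','scene'): print(n,*[proj(cam(n),un(p,v))[0].round(1) for v in L])
for th in np.arange(0.1,.6,.05):
    e,k=lidpts(th); print(round(th,2),proj(W,un(p,e))[0].round(1),proj(cam('side'),un(p,e,119))[0].round(1),proj(W,un(p,k))[0].round(1))
E
python3 fit3.py
```

```text
[-2.25129053 -0.2826576 ] 0.03325332377777772 [-0.1  0.   0.2 -0.   0.   0.  -0.   0. ]
[array([ 14., -12.]), array([-9., 42.]), array([-34.,  44.]), array([ 38., -47.])]
[318.3 199.2] [318.3 191. ] [318.2 165.8] [318.3 210.2]
side [346.3 213.3] [351.3 214.6] [353.5 220.7] [342.5 210.3]
scene [312. 222.] [297.  212.5] [289.9 214.3] [324.2 227.2]
[1.16885116 2.8503268 ] 0.045394960232324984 [-0.1 -0.   0.3 -0.   0.   0.  -0.   0. ]
[array([-10.,  15.]), array([-16.,  73.]), array([-39.,  82.]), array([-23.,  55.])]
[318.2 184.4] [318.3 191. ] [318.3 165.8] [318.3 178.9]
side [349.7 216.9] [354.  213.9] [356.5 219.1] [353.4 217.2]
scene [301.3 218.4] [289.6 206.4] [281.7 206.5] [290.7 210.9]
[-2.25129119 -0.28265811] 0.03325332377692134 [-0.1  0.   0.2 -0.   0.   0.  -0.   0. ]
[array([ 14., -12.]), array([-9., 42.]), array([-34.,  44.]), array([ 38., -47.])]
[318.3 199.2] [318.3 191. ] [318.2 165.8] [318.3 210.2]
side [346.3 213.3] [351.3 214.6] [353.5 220.7] [342.5 210.3]
scene [312. 222.] [297.  212.5] [289.9 214.3] [324.2 227.2]
[1.16885125 2.85032691] 0.04539496023232493 [-0.1 -0.   0.3 -0.   0.   0.  -0.   0. ]
[array([-10.,  15.]), array([-16.,  73.]), array([-39.,  82.]), array([-23.,  55.])]
[318.2 184.4] [318.3 191. ] [318.3 165.8] [318.3 178.9]
side [349.7 216.9] [354.  213.9] [356.5 219.1] [353.4 217.2]
scene [301.3 218.4] [289.6 206.4] [281.7 206.5] [290.7 210.9]
0.1 [318.3 210.7] [316.8 216.5] [318.3 228. ]
0.15 [318.3 213. ] [317.  215.8] [318.4 230.4]
0.2 [318.3 215.5] [317.2 215.1] [318.4 233. ]
0.25 [318.3 218.4] [317.3 214.3] [318.4 235.8]
0.3 [318.3 221.6] [317.4 213.4] [318.4 239. ]
0.35 [318.4 225.1] [317.6 212.4] [318.4 242.3]
0.4 [318.4 229. ] [317.6 211.4] [318.4 246. ]
0.45 [318.4 233.2] [317.7 210.3] [318.4 249.8]
0.5 [318.4 237.8] [317.7 209.2] [318.4 254. ]
0.55 [318.4 242.7] [317.8 208. ] [318.5 258.3]
```

```bash
cat > where.py <<'E'
from h import *
p=np.load('p2.npy');u,n,y,piv=frame(p);s=ctrl.read_state();d=s['tcp_pos']-piv
M0=R.from_euler('xyz',s['tool_rot'],degrees=True).as_matrix()
print('TCP u,n,y',[round(float(d@v),1) for v in (u,n,y)],'rot->nominal',np.degrees(R.from_matrix(M0.T@toolR(p)).as_rotvec()).round(2),'F u,n,y',[round(float(s['wrist_force']@v),1) for v in (u,n,y)],'j',s['joints'].round(1),'gap',round(s['finger_gap'],3),'t',s['time_s'])
E
python3 where.py
```

```text
TCP u,n,y [0.7, 139.6, -0.0] rot->nominal [ 0.07 -0.21 -0.02] F u,n,y [0.3, -0.7, 0.1] j [  13.6   24.5    1.8   94.4  -30.1   74.2 -149.1] gap 0.996 t 2.375
```

Run:
```python
from h import *
p=np.load('p2.npy')
for uv,z in [((241/4+265,310/4+135),275),((251/4+265,290/4+135),287)]:
    o,d=ray(cam('scene'),uv); P=o+d*(z-o[2])/d[2]; r,t=B(p); print(r.T@(P-t))
```

```text
[   7.9747926  -126.20648897  275.        ]
[  13.60297248 -119.39909919  287.        ]
```

Request:
step_arm --pt "0.01 0.016 0.01 0 0 0 -1" --pt "0.02 0.032 0.02 0 0 0 -1" --pt "0.03 0.048 0.03 0 0 0 -1" --pt "0.04 0.064 0.04 0 0 0 -1" --pt "0.041 0.08 0.04 0 0 0 -1" --pt "0.041 0.08 0.04 0 0 0 -1" --pt "0.041 0.08 0.04 0 0 0 -1" --pt "0.041 0.09 0.04 0 0 0 -1" --force 20

```text
time_s: 3.38
tcp_pos: [566.3, 26.1, 177.2]
tool_rot: [-90.1, -29.9, 93.8]
wrist_force: [0.2, -0.2, 1.0]
finger_gap: 0.185
```

```bash
python3 where.py
```

```text
TCP u,n,y [41.1, 50.2, 38.9] rot->nominal [ 0.19 -0.23 -0.06] F u,n,y [0.3, 1.0, -0.2] j [   9.7   21.9   -1.   106.1  -32.7   63.2 -149.5] gap 0.185 t 3.375
```

Request:
step_arm --pt "0.001 0.012 0 0 0 0 -1" --pt "0.001 0.024 0 0 0 0 -1" --pt "0.001 0.034 0 0 0 0 -1" --pt "0.001 0.044 0 0 0 0 -1" --pt "0.001 0.052 0 0 0 0 -1" --pt "0.001 0.058 0 0 0 0 -1" --pt "0.001 0.062 0 0 0 0 -1" --pt "0.001 0.065 0 0 0 0 -1"

```text
time_s: 4.38
tcp_pos: [564.3, 58.8, 122.0]
tool_rot: [-90.1, -29.9, 93.8]
wrist_force: [-12.5, -17.9, 38.7]
finger_gap: 0.007
```

```bash
python3 where.py
```

```text
TCP u,n,y [41.9, -13.9, 38.5] rot->nominal [ 0.22 -0.24 -0.06] F u,n,y [4.7, 42.0, 13.8] j [   8.    25.1   -2.7  109.5  -35.    56.  -148.1] gap 0.007 t 4.375
```

Request:
step_arm --pt "0 -0.02 0 0 0 0 -1" --pt "0 -0.05 0 0 0 0 -1" --pt "0 -0.09 0 0 0 0 -1" --pt "-0.02 -0.125 -0.01 0 0 0 -0.3" --pt "-0.05 -0.134 -0.025 0 0 0 -0.3" --pt "-0.081 -0.134 -0.0385 0 0 0 -0.3" --pt "-0.081 -0.134 -0.0385 0 0 0 -0.3" --pt "-0.081 -0.134 -0.0385 0 0 0 -0.3"

```text
time_s: 5.38
tcp_pos: [611.4, -74.7, 197.9]
tool_rot: [-90.1, -30.0, 93.8]
wrist_force: [0.8, 0.9, -0.6]
finger_gap: 0.348
```

```bash
python3 where.py
python3 - <<'E'
from h import *
s=ctrl.read_state();im=ctrl.camera('wrist');np.savez('w2.npz',rot=s['tool_rot'],pos=s['tcp_pos']);cv2.imwrite('pics/w2.png',im)
p=np.load('p2.npy');W=cam('wrist',s);L=latch(1.169,2.85);print(*[proj(W,un(p,v))[0].round(1) for v in L]);print([proj(W,un(p,v))[0].round(1) for t in (0,.05,.1) for v in lidpts(t)])
E
```

```text
TCP u,n,y [-38.4, 120.0, 1.0] rot->nominal [ 0.19 -0.23 -0.02] F u,n,y [0.4, -1.0, -0.9] j [  15.2   27.2    2.3   95.1  -30.5   72.1 -145.6] gap 0.348 t 5.375
[317.7 225.7] [317.4 242.3] [317.2 219.6] [317.5 226.8]
[array([317.9, 244.6]), array([317.9, 262. ]), array([317.9, 246.9]), array([317.9, 264.4]), array([317.9, 249.5]), array([317.9, 267.1])]
```

View pics/w2.png

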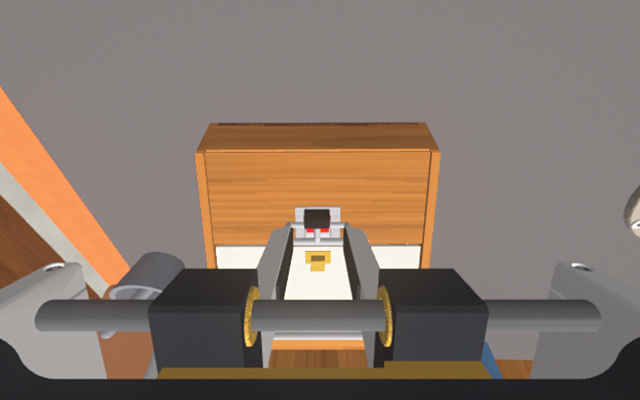

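Run:
```python
import cv2
im=cv2.imread('pics/w2.png')
cv2.imwrite('pics/w2b.png',cv2.resize(im[195:285,255:385],None,fx=6,fy=6,interpolation=cv2.INTER_CUBIC))
```

```text
(no output)
```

View pics/w2b.png

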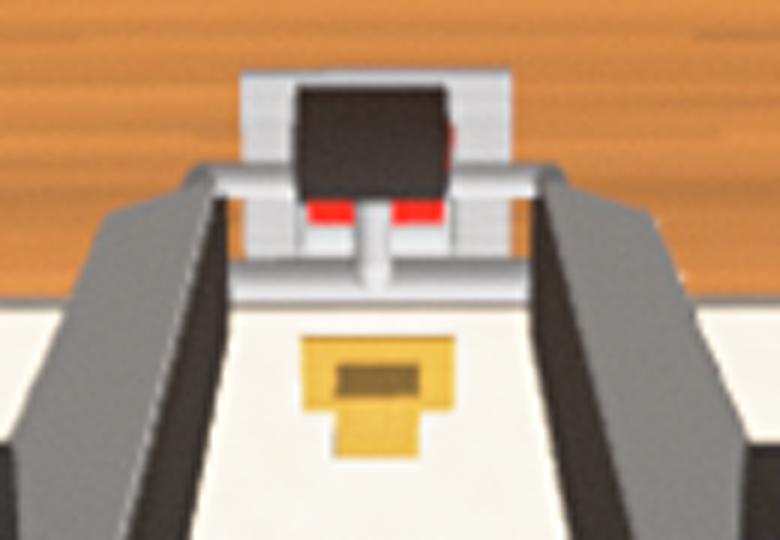

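Request:
step_arm --pt "-0.0005 0.02 -0.001 0 0 0 -0.3" --pt "-0.0005 0.038 -0.001 0 0 0 -0.3" --pt "-0.0005 0.05 -0.001 0 0 0 -0.3" --pt "-0.0005 0.052 -0.001 0 0 0 -0.3" --pt "-0.0005 0.052 -0.001 0 0 0 -0.3"

```text
time_s: 6.05
tcp_pos: [610.9, -49.1, 153.0]
tool_rot: [-90.1, -30.0, 93.8]
wrist_force: [-0.4, 0.2, 1.1]
finger_gap: 0.351
```

```bash
python3 where.py
python3 - <<'E'
from h import *
cv2.imwrite('pics/w3.png',ctrl.camera('wrist')[150:350,200:440].repeat(3,0).repeat(3,1))
print('start',latch(1.169,2.85))
g0=latch(1.169,2.85)[2]
rows=[(1.17,2.85),(1.4,2.8),(1.7,2.75),(2.0,2.7),(2.3,2.65),(2.4,2.55),(2.4,2.4),(2.4,2.2),(2.4,2.05),(2.4,2.0)]
for a,l in rows:
    ax,b,g,t=latch(a,l); print(a,l,'bar',b.round(1),'grip',g.round(1),'dg',(g-g0).round(1),'tip',t.round(0))
from scipy.optimize import fsolve
x=(2.4,2.0)
for bu in (64,60,56,52,48,46,44,43,42):
    x=fsolve(lambda q:latch(*q)[1]-[bu,-8],x); ax,b,g,t=latch(*x); print('bar',b.round(1),'al',x.round(2),'grip',g.round(1),'dg',(g-g0).round(1))
E
```

```text
TCP u,n,y [-38.6, 68.3, -0.3] rot->nominal [ 0.21 -0.19 -0.04] F u,n,y [0.7, 0.9, 0.4] j [  13.9   29.     1.2   98.4  -31.7   66.6 -144.7] gap 0.351 t 6.05
start (array([-9.81614477, 15.08785279]), array([-16.19502773,  72.73600846]), array([-39.38133843,  82.24363679]), array([-23.46433438,  55.22159914]))
1.17 2.85 bar [-16.1  72.8] grip [-39.3  82.3] dg [0.1 0. ] tip [-23.  55.]
1.4 2.8 bar [ 3.8 74.1] grip [-15.9  89.7] dg [23.5  7.4] tip [-10.  59.]
1.7 2.75 bar [28.  68.3] grip [14.9 89.6] dg [54.3  7.4] tip [ 8. 59.]
2.0 2.7 bar [48.9 54.8] grip [43.9 79.3] dg [83.3 -2.9] tip [25. 55.]
2.3 2.65 bar [64.  35.2] grip [67.7 60. ] dg [107.1 -22.3] tip [40. 45.]
2.4 2.55 bar [68.3 23. ] grip [76.9 46.5] dg [116.3 -35.7] tip [44. 41.]
2.4 2.4 bar [69.  14.3] grip [81.  36.3] dg [120.3 -46. ] tip [44. 41.]
2.4 2.2 bar [67.8  2.8] grip [83.9 21.9] dg [123.3 -60.3] tip [44. 41.]
2.4 2.05 bar [65.4 -5.6] grip [84.3 10.9] dg [123.6 -71.3] tip [44. 41.]
2.4 2.0 bar [64.4 -8.3] grip [84.   7.3] dg [123.4 -75. ] tip [44. 41.]
bar [64. -8.] al [2.37 1.97] grip [83.6  7.6] dg [123.  -74.6]
bar [60. -8.] al [2.17 1.73] grip [80.1  6.9] dg [119.5 -75.3]
bar [56. -8.] al [1.97 1.51] grip [76.5  6.5] dg [115.8 -75.8]
bar [52. -8.] al [1.75 1.29] grip [72.6  6.3] dg [112. -76.]
bar [48. -8.] al [1.52 1.06] grip [68.5  6.5] dg [107.8 -75.8]
bar [46. -8.] al [1.38 0.94] grip [66.3  6.8] dg [105.6 -75.5]
bar [44. -8.] al [1.22 0.8 ] grip [63.9  7.2] dg [103.3 -75. ]
bar [43. -8.] al [1.13 0.73] grip [62.7  7.5] dg [102.  -74.7]
bar [42. -8.] al [1.03 0.65] grip [61.3  8. ] dg [100.7 -74.3]
```

View pics/w3.png

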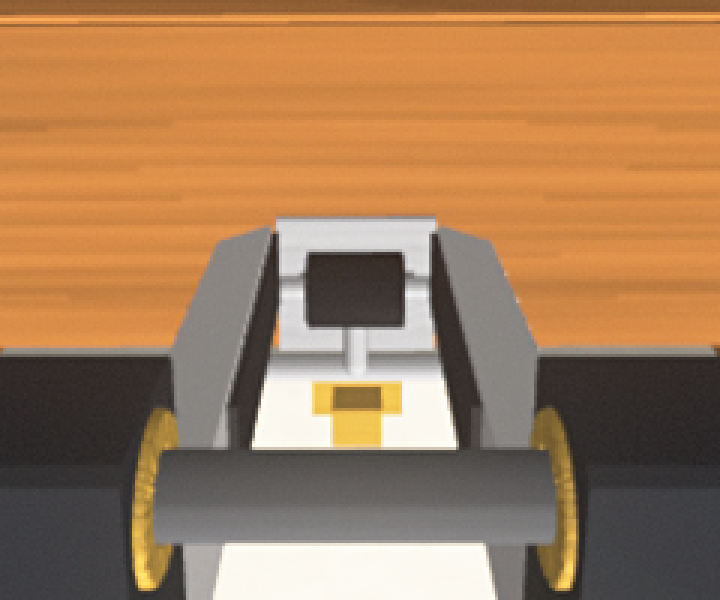

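Request:
step_arm --pt "0 0 0 0 0 0 -0.65" --pt "0 0 0 0 0 0 -0.75" --pt "0 0 0 0 0 0 -0.85" --pt "0 0 0 0 0 0 -0.85" --force 12

```text
time_s: 6.6
tcp_pos: [611.1, -49.8, 153.3]
tool_rot: [-90.1, -29.9, 93.8]
wrist_force: [-1.5, -3.7, 2.7]
finger_gap: 0.21
```

```bash
python3 where.py
```

```text
TCP u,n,y [-39.1, 69.0, -0.4] rot->nominal [ 0.26 -0.21 -0.08] F u,n,y [-1.8, 4.2, 1.8] j [  14.    28.9    1.2   98.4  -31.7   66.6 -144.7] gap 0.21 t 6.6
```

Request:
step_arm --pt "0.006 -0.0025 0 0 0 0 -0.85" --pt "0.0115 -0.0045 0 0 0 0 -0.85" --pt "0.0175 -0.006 0 0 0 0 -0.85" --pt "0.0235 -0.0074 0 0 0 0 -0.85" --pt "0.031 -0.008 0 0 0 0 -0.85" --pt "0.039 -0.0085 0 0 0 0 -0.85" --pt "0.039 -0.0085 0 0 0 0 -0.85"

```text
time_s: 7.48
tcp_pos: [609.0, -19.5, 180.7]
tool_rot: [-90.2, -29.9, 93.9]
wrist_force: [-3.1, 0.6, 0.0]
finger_gap: 0.208
```

```bash
python3 where.py;python3 - <<'E'
from h import *
cv2.imwrite('pics/w4.png',ctrl.camera('wrist')[150:350,200:440].repeat(3,0).repeat(3,1))
E
```

```text
TCP u,n,y [0.9, 77.5, -0.5] rot->nominal [ 0.25 -0.15 -0.06] F u,n,y [0.8, -0.4, 3.1] j [  11.8   26.3    0.7   98.9  -31.7   67.4 -148. ] gap 0.208 t 7.475
```

View pics/w4.png

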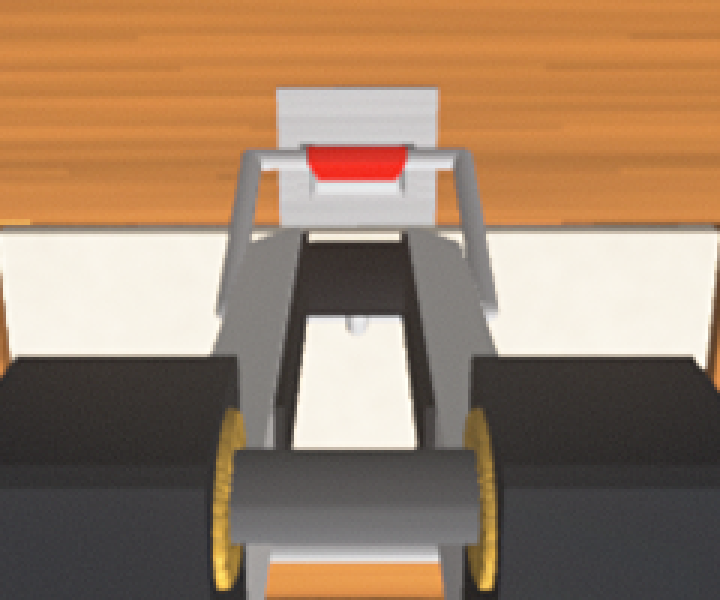

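Request:
step_arm --pt "0.007 0.0005 0 0 0 0 -0.85" --pt "0.0143 0.0011 0 0 0 0 -0.85" --pt "0.0215 0.003 0 0 0 0 -0.85" --pt "0.029 0.005 0 0 0 0 -0.85" --pt "0.036 0.008 0 0 0 0 -0.85" --pt "0.043 0.0115 0 0 0 0 -0.85" --pt "0.056 0.02 0 0 0 0 -0.85" --pt "0.067 0.031 0 0 0 0 -0.85" --pt "0.076 0.044 0 0 0 0 -0.85" --pt "0.076 0.044 0 0 0 0 -0.85"

```text
time_s: 8.78
tcp_pos: [602.8, 69.8, 179.8]
tool_rot: [-90.1, -30.0, 93.9]
wrist_force: [-3.7, 1.7, 1.5]
finger_gap: 0.213
```

```bash
python3 where.py;python3 - <<'E'
from h import *
cv2.imwrite('pics/w5.png',ctrl.camera('wrist')[150:350,200:440].repeat(3,0).repeat(3,1))
cv2.imwrite('pics/s5.png',cv2.resize(ctrl.camera('scene')[135:285,265:395],None,fx=4,fy=4,interpolation=cv2.INTER_CUBIC))
E
```

```text
TCP u,n,y [77.9, 32.0, -0.6] rot->nominal [ 0.16 -0.09 -0.01] F u,n,y [2.4, 0.4, 3.6] j [   4.7   24.    -0.3  102.6  -33.7   62.6 -153.4] gap 0.213 t 8.775
```

View pics/w5.png

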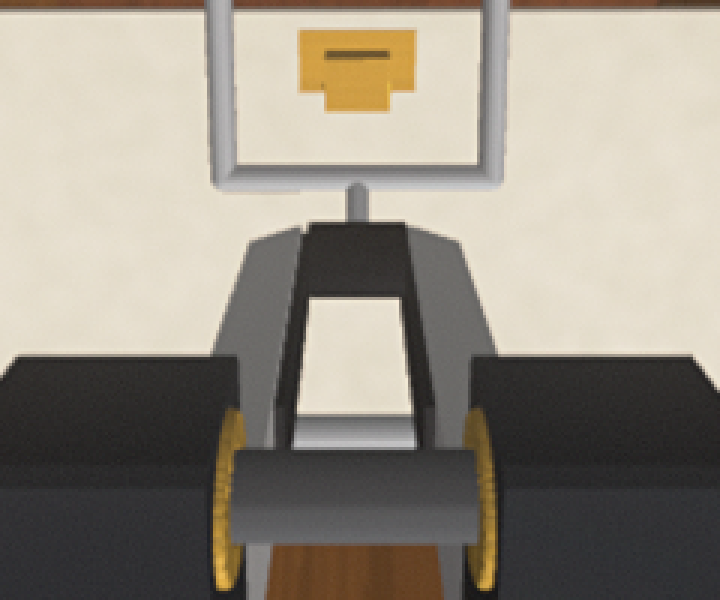

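View pics/s5.png

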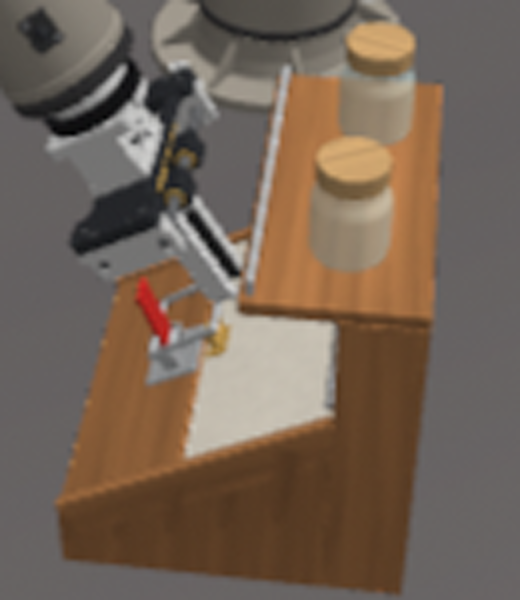

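```bash
cat > chk.py <<'E'
from h import *
from scipy.optimize import fsolve
import sys
p=np.load('p2.npy');u,n,y,piv=frame(p);s=ctrl.read_state();d=s['tcp_pos']-piv
g=np.array([d@u,d@n+13.2]); W=cam('wrist');S=cam('scene')
x0=eval(sys.argv[1])
x=fsolve(lambda q:latch(*q)[2]-g,x0); L=latch(*x); print('grip',g,'a,l',x,[v.round(1) for v in L])
print('wrist ax,bar,grip,tip,piv',*[proj(W,un(p,v))[0].round(1) for v in L],proj(W,piv)[0].round(1))
print('scene',*[proj(S,un(p,v))[0].round(1) for v in L],proj(S,piv)[0].round(1))
for a in (1.2,1.5,1.8,2.1,2.4): print(a,proj(S,un(p,latch(a,1)[3]))[0].round(1),end=' ')
E
python3 chk.py "(2.3,2.6)"
```

```text
grip [77.13192516 46.35163546] a,l [2.42069965 2.57197708] [array([11.2, 14.1]), array([68.6, 22.8]), array([77.1, 46.4]), array([45.1, 39.6])]
wrist ax,bar,grip,tip,piv [319.6 135.8] [319.7 222.1] [319.9 248.1] [319.8 194.7] [319.6 118.3]
scene [307.1 216.7] [321.6 209.3] [320.1 203.1] [312.2 207.8] [306.4 220.7]
1.2 [291.  210.6] 1.5 [295.1 208.1] 1.8 [300.2 206.6] 2.1 [306.  206.5] 2.4 [311.8 207.7]
```

```bash
sed -i "s/g=np.array(\[d@u,d@n+13.2\])/g=np.array([d@u+float(sys.argv[2]),d@n+float(sys.argv[3])])/" chk.py
for a in "-5.9 13.2" "-5.9 11" "-5.9 16"; do python3 chk.py "(2.1,2.4)" $a | grep -v scene; done
```

```text
grip [71.23192516 46.35163546] a,l [1.95389888 2.05184742] [array([ 3.7, 17.6]), array([61.4, 23.3]), array([71.2, 46.4]), array([22.4, 55.7])]
wrist ax,bar,grip,tip,piv [319.6 124.1] [319.7 212.4] [319.9 239.2] [319.9 160.9] [319.6 118.3]
1.2 [291.  210.6] 1.5 [295.1 208.1] 1.8 [300.2 206.6] 2.1 [306.  206.5] 2.4 [311.8 207.7] 
grip [71.23192516 44.15163546] a,l [1.89951476 1.96252122] [array([ 2.8, 17.8]), array([60.6, 21.4]), array([71.2, 44.2]), array([19.4, 56.8])]
wrist ax,bar,grip,tip,piv [319.6 122.5] [319.7 210.4] [319.9 237.8] [319.9 155.3] [319.6 118.3]
1.2 [291.  210.6] 1.5 [295.1 208.1] 1.8 [300.2 206.6] 2.1 [306.  206.5] 2.4 [311.8 207.7] 
grip [71.23192516 49.15163546] a,l [2.03631713 2.18165503] [array([ 5.2, 17.2]), array([62.5, 25.6]), array([71.2, 49.2]), array([26.9, 53.6])]
wrist ax,bar,grip,tip,piv [319.6 126.3] [319.8 215. ] [319.9 241. ] [319.9 168.6] [319.6 118.3]
1.2 [291.  210.6] 1.5 [295.1 208.1] 1.8 [300.2 206.6] 2.1 [306.  206.5] 2.4 [311.8 207.7]
```

Request:
step_arm --pt "0.0 0.0 0 0 0 0 -0.85" --pt "0.002 0.005 0 0 0 0 -0.85" --pt "0.003 0.01 0 0 0 0 -0.85" --pt "0.004 0.014 0 0 0 0 -0.85" --pt "0.0045 0.018 0 0 0 0 -0.85" --pt "0.005 0.022 0 0 0 0 -0.85" --pt "0.005 0.026 0 0 0 0 -0.85" --pt "0.005 0.026 0 0 0 0 -0.85" --force 20

```text
time_s: 9.88
tcp_pos: [601.9, 85.9, 160.1]
tool_rot: [-90.1, -30.0, 93.9]
wrist_force: [-4.9, -0.8, 1.1]
finger_gap: 0.205
```

```bash
python3 where.py;python3 - <<'E'
from h import *
cv2.imwrite('pics/w6.png',ctrl.camera('wrist')[150:350,200:440].repeat(3,0).repeat(3,1))
cv2.imwrite('pics/s6.png',cv2.resize(ctrl.camera('scene')[175:255,275:365],None,fx=7,fy=7,interpolation=cv2.INTER_CUBIC))
E
python3 chk.py "(2.1,1.6)" -6 12
```

```text
TCP u,n,y [82.1, 6.8, -0.9] rot->nominal [ 0.2  -0.15 -0.01] F u,n,y [0.1, 1.2, 4.9] j [   3.7   25.    -0.9  103.9  -34.6   59.9 -153.3] gap 0.205 t 9.875
grip [76.04052377 19.08714474] a,l [1.89502005 1.60805241] [array([ 2.7, 17.8]), array([58.3,  1.4]), array([76. , 19.1]), array([19.1, 56.9])]
wrist ax,bar,grip,tip,piv [319.9 113.3] [319.9 202.5] [320.  238.3] [320.3 150.2] [319.8 109.5]
scene [304.2 216.6] [322.2 215. ] [324.3 209.4] [302.  206.5] [306.4 220.7]
1.2 [291.  210.6] 1.5 [295.1 208.1] 1.8 [300.2 206.6] 2.1 [306.  206.5] 2.4 [311.8 207.7]
```

View pics/w6.png

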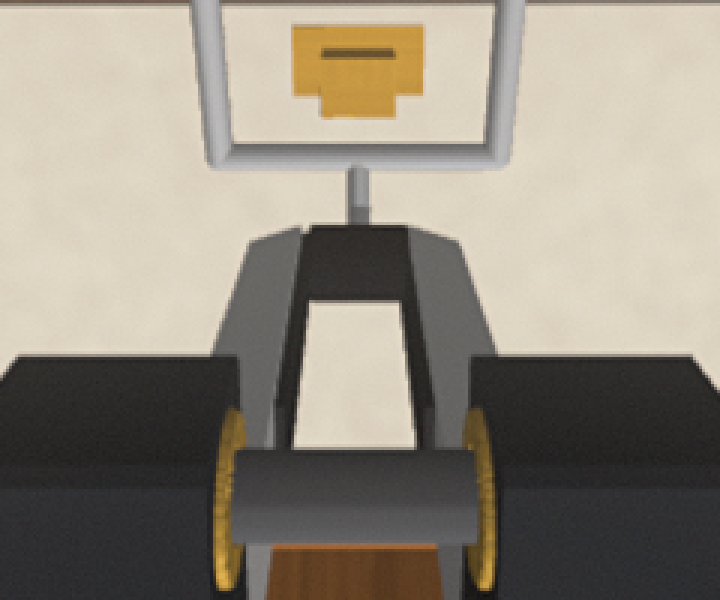

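View pics/s6.png

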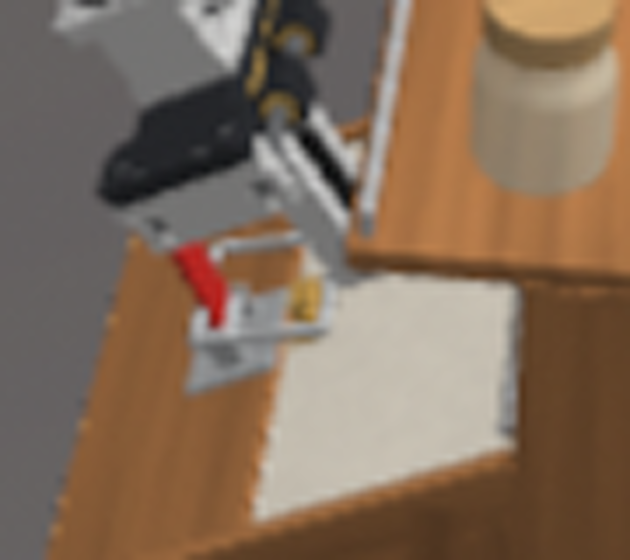

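Request:
step_arm --pt "0.0 0.004 0 0 0 0 -0.85" --pt "0.0 0.008 0 0 0 0 -0.85" --pt "0.0 0.011 0 0 0 0 -0.85" --pt "0.0 0.011 0 0 0 0 -0.85"

```text
time_s: 10.48
tcp_pos: [601.6, 91.1, 150.6]
tool_rot: [-90.1, -30.0, 93.9]
wrist_force: [-5.0, -1.2, -0.1]
finger_gap: 0.209
```

```bash
python3 where.py;python3 - <<'E'
from h import *
cv2.imwrite('pics/w7.png',ctrl.camera('wrist')[150:350,200:440].repeat(3,0).repeat(3,1))
E
python3 chk.py "(2.1,1.6)" -6 12
```

```text
TCP u,n,y [81.8, -4.0, -0.9] rot->nominal [ 0.2  -0.16 -0.02] F u,n,y [-0.7, 0.4, 5.1] j [   3.4   25.5   -1.2  104.4  -34.9   58.7 -153. ] gap 0.209 t 10.475
grip [75.80666298  8.19040036] a,l [1.91633558 1.4813233 ] [array([ 3.1, 17.7]), array([55.7, -6.7]), array([75.8,  8.2]), array([20.3, 56.5])]
wrist ax,bar,grip,tip,piv [320. 114.] [319.9 200.1] [320.  238.2] [320.4 156.2] [319.9 109.2]
scene [304.3 216.6] [322.8 217. ] [326.1 211.9] [302.4 206.4] [306.4 220.7]
1.2 [291.  210.6] 1.5 [295.1 208.1] 1.8 [300.2 206.6] 2.1 [306.  206.5] 2.4 [311.8 207.7]
```

View pics/w7.png

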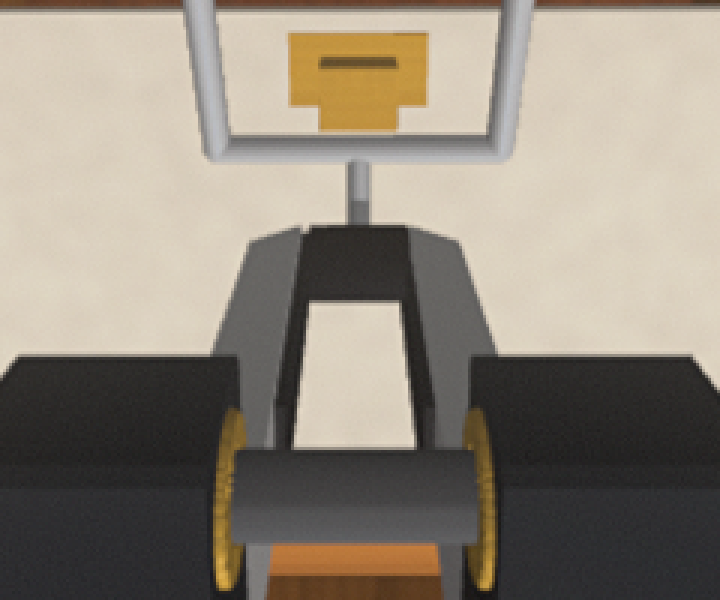

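Request:
step_arm --pt "-0.0005 0.0015 0 0 0 0 -0.85" --pt "-0.003 0.002 0 0 0 0 -0.85" --pt "-0.005 0.002 0 0 0 0 -0.85" --pt "-0.007 0.002 0 0 0 0 -0.85" --pt "-0.008 0.002 0 0 0 0 -0.85" --pt "-0.008 0.002 0 0 0 0 -0.85"

```text
time_s: 11.28
tcp_pos: [601.9, 85.6, 145.2]
tool_rot: [-90.1, -30.0, 93.9]
wrist_force: [-5.3, 0.8, 0.5]
finger_gap: 0.212
```

```bash
python3 where.py;python3 - <<'E'
from h import *
cv2.imwrite('pics/w8.png',ctrl.camera('wrist')[150:350,200:440].repeat(3,0).repeat(3,1))
cv2.imwrite('pics/s8.png',cv2.resize(ctrl.camera('scene')[175:255,275:365],None,fx=7,fy=7,interpolation=cv2.INTER_CUBIC))
E
python3 chk.py "(1.7,1.2)" -6 12
```

```text
TCP u,n,y [74.3, -5.9, -0.8] rot->nominal [ 0.19 -0.14  0.02] F u,n,y [1.2, -0.1, 5.2] j [   3.9   26.    -1.2  104.5  -35.    58.6 -152.2] gap 0.212 t 11.275
grip [68.34832488  6.07011474] a,l [1.51437236 1.05317476] [array([-4.1, 17.5]), array([47.8, -8.3]), array([68.3,  6.1]), array([-3.4, 59.9])]
wrist ax,bar,grip,tip,piv [319.9 114.5] [319.8 199.7] [319.9 238.3] [320.4 114. ] [319.8 122.7]
scene [302.4 217.3] [320.9 218.1] [324.3 213.1] [295.3 208. ] [306.4 220.7]
1.2 [291.  210.6] 1.5 [295.1 208.1] 1.8 [300.2 206.6] 2.1 [306.  206.5] 2.4 [311.8 207.7]
```

View pics/w8.png

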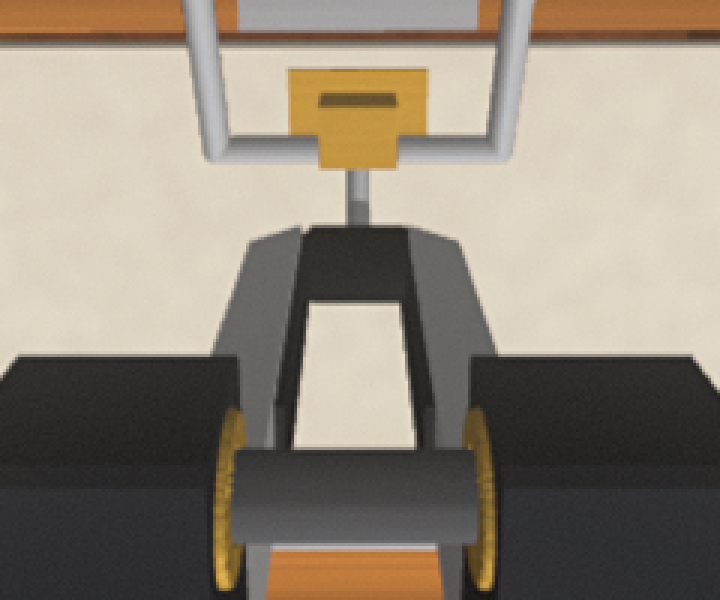

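View pics/s8.png

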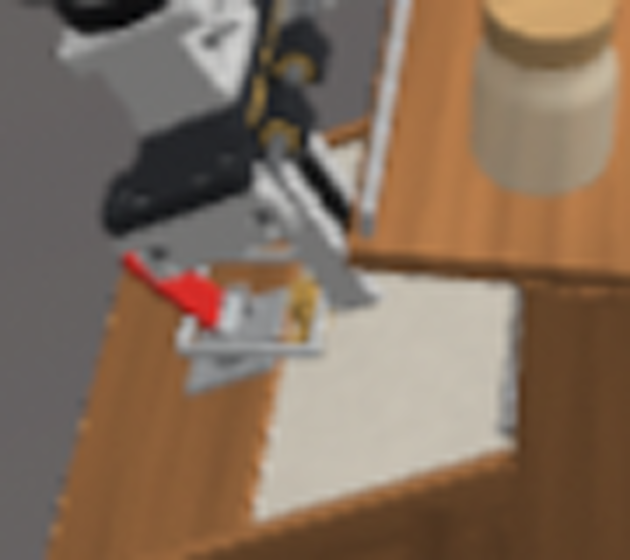

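Request:
step_arm --pt "-0.0015 0 0 0 0 0 -0.85" --pt "-0.003 0 0 0 0 0 -0.85" --pt "-0.0045 -0.0005 0 0 0 0 -0.85" --pt "-0.005 -0.0005 0 0 0 0 -0.85"

```text
time_s: 11.88
tcp_pos: [602.0, 82.5, 143.6]
tool_rot: [-90.1, -30.1, 93.9]
wrist_force: [-5.8, 6.5, 3.2]
finger_gap: 0.212
```

```bash
python3 where.py;python3 - <<'E'
from h import *
cv2.imwrite('pics/w9.png',ctrl.camera('wrist')[150:350,200:440].repeat(3,0).repeat(3,1))
cv2.imwrite('pics/s9.png',cv2.resize(ctrl.camera('scene')[175:255,275:365],None,fx=7,fy=7,interpolation=cv2.INTER_CUBIC))
E
python3 chk.py "(1.7,1.2)" -6 12
```

```text
TCP u,n,y [70.9, -5.7, -0.7] rot->nominal [ 0.14 -0.09  0.13] F u,n,y [7.6, -0.6, 5.3] j [   4.2   26.2   -1.1  104.4  -35.    58.7 -151.8] gap 0.212 t 11.875
grip [64.86769605  6.25546414] a,l [1.2957594 0.8551945] [array([-7.8, 16.2]), array([44.6, -8.5]), array([64.9,  6.3]), array([-16.3,  57.7])]
wrist ax,bar,grip,tip,piv [319.8 114.2] [319.6 200. ] [319.7 238.3] [320.3  87.9] [319.6 129. ]
scene [301.6 217.9] [320.  218.5] [323.3 213.3] [292.2 209.7] [306.4 220.7]
1.2 [291.  210.6] 1.5 [295.1 208.1] 1.8 [300.2 206.6] 2.1 [306.  206.5] 2.4 [311.8 207.7]
```

View pics/w9.png

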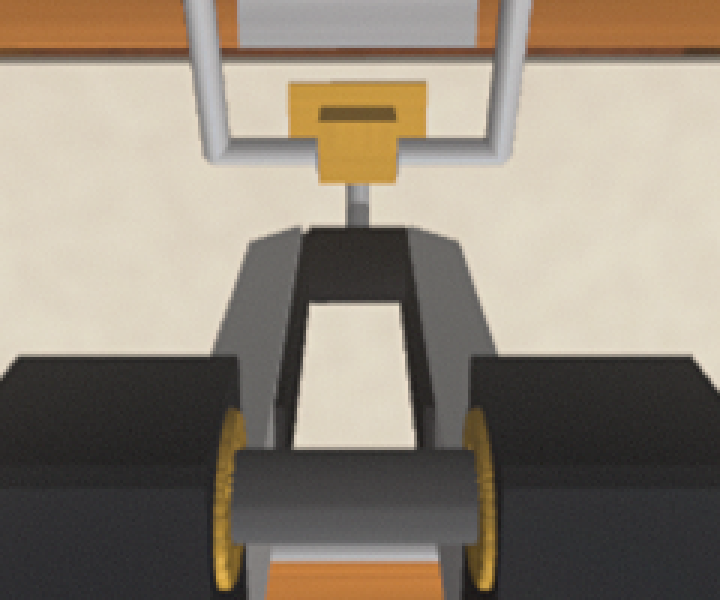

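View pics/s9.png

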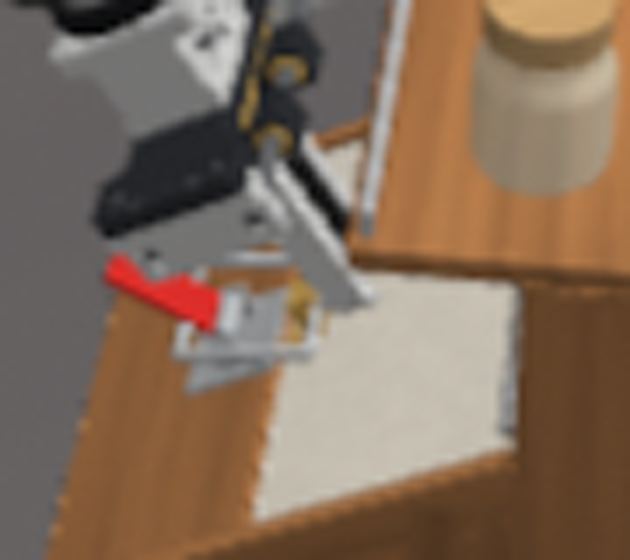

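Request:
step_arm --pt "0.001 0 0 0 0 0 -0.6" --pt "0.001 0 0 0 0 0 -0.3" --pt "0.001 0 0 0 0 0 -0.3" --pt "0.001 -0.01 0 0 0 0 -0.3" --pt "0.001 -0.03 0 0 0 0 -0.3" --pt "0.001 -0.06 0 0 0 0 -0.3" --pt "0.001 -0.1 0 0 0 0 -0.3" --pt "0.001 -0.12 0 0 0 0 -0.3" --pt "0.001 -0.12 0 0 0 0 -1"

```text
time_s: 13.1
tcp_pos: [606.7, 22.1, 249.5]
tool_rot: [-90.3, -30.1, 93.9]
wrist_force: [0.4, 0.3, -1.2]
finger_gap: 0.278
```

```bash
python3 where.py;python3 - <<'E'
from h import *
cv2.imwrite('pics/w10.png',ctrl.camera('wrist')[50:300,200:440].repeat(2,0).repeat(2,1))
cv2.imwrite('pics/s10.png',cv2.resize(ctrl.camera('scene')[175:255,275:365],None,fx=7,fy=7,interpolation=cv2.INTER_CUBIC))
E
python3 chk.py "(1.7,1.2)" -6 12|tail -1
python3 - <<'E'
from h import *
p=np.load('p2.npy');W=cam('wrist')
from scipy.optimize import fsolve
for a in (.8,.9,1.0,1.1,1.2):
  l=fsolve(lambda q:np.hypot(*(latch(a,q[0])[1]-[43,-8])) if 0 else latch(a,q[0])[1][1]+8,a-.4)[0]
  print(a,l.round(2),'ax,bar,grip,tip',*[proj(W,un(p,v))[0].round(1) for v in latch(a,l)])
E
```

```text
TCP u,n,y [71.3, 116.3, -1.2] rot->nominal [ 0.33 -0.09  0.07] F u,n,y [-0.3, -1.2, -0.4] j [   6.3   21.2    3.2   97.3  -32.2   71.8 -153.6] gap 0.278 t 13.1
1.2 [291.  210.6] 1.5 [295.1 208.1] 1.8 [300.2 206.6] 2.1 [306.  206.5] 2.4 [311.8 207.7] 0.8 0.47 ax,bar,grip,tip [318.6 108.5] [318.6 165. ] [318.7 186. ] [318.6  70.8]
0.9 0.55 ax,bar,grip,tip [318.6 109.8] [318.6 165.6] [318.7 186.9] [318.6  76.2]
1.0 0.63 ax,bar,grip,tip [318.6 111.1] [318.6 166.3] [318.7 188. ] [318.6  82.4]
1.1 0.7 ax,bar,grip,tip [318.6 112.7] [318.6 167.2] [318.7 189.1] [318.7  89.1]
1.2 0.79 ax,bar,grip,tip [318.6 114.4] [318.6 168.2] [318.7 190.3] [318.7  96.4]chk.py:7: RuntimeWarning: The iteration is not making good progress, as measured by the 
 improvement from the last ten iterations.
  x=fsolve(lambda q:latch(*q)[2]-g,x0); L=latch(*x); print('grip',g,'a,l',x,[v.round(1) for v in L])
```

View pics/w10.png

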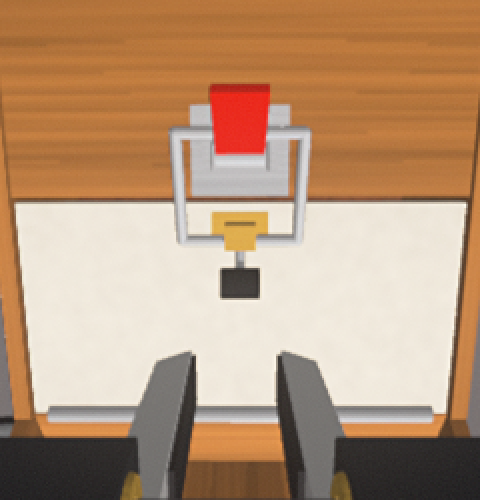

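View pics/s10.png

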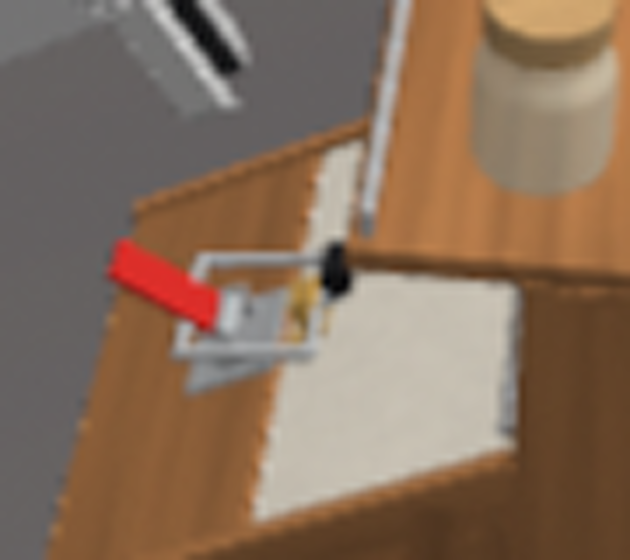

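Request:
step_arm --pt "-0.02 0 0.001 0 0 0 -1" --pt "-0.045 0 0.001 0 0 0 -1" --pt "-0.069 0.005 0.001 0 0 0 -1" --pt "-0.069 0.03 0.001 0 0 0 -1" --pt "-0.069 0.055 0.001 0 0 0 -1" --pt "-0.069 0.072 0.001 0 0 0 -1" --pt "-0.069 0.072 0.001 0 0 0 -1"

```text
time_s: 14.08
tcp_pos: [605.6, 0.4, 149.2]
tool_rot: [-89.9, -30.2, 93.9]
wrist_force: [0.4, 0.6, -0.8]
finger_gap: 0.006
```

```bash
python3 where.py;python3 - <<'E'
from h import *
cv2.imwrite('pics/w11.png',ctrl.camera('wrist')[50:300,200:440].repeat(2,0).repeat(2,1))
for a in (1.15,1.,.85,.7,.55,.4,.3,.2,.1,0,-.03):
    t=45*np.array([-np.cos(a),np.sin(a)])+2.5*np.array([np.sin(a),np.cos(a)])+[8,0]; print(a,t.round(1))
E
```

```text
TCP u,n,y [2.6, 40.2, 1.5] rot->nominal [-0.01 -0.11  0.17] F u,n,y [0.1, -1.0, -0.5] j [   8.7   27.7    2.8  101.3  -34.1   64.2 -146.1] gap 0.006 t 14.075
1.15 [-8.1 42.1]
1.0 [-14.2  39.2]
0.85 [-19.8  35.5]
0.7 [-24.8  30.9]
0.55 [-29.1  25.7]
0.4 [-32.5  19.8]
0.3 [-34.3  15.7]
0.2 [-35.6  11.4]
0.1 [-36.5   7. ]
0 [-37.    2.5]
-0.03 [-37.1   1.1]
```

View pics/w11.png

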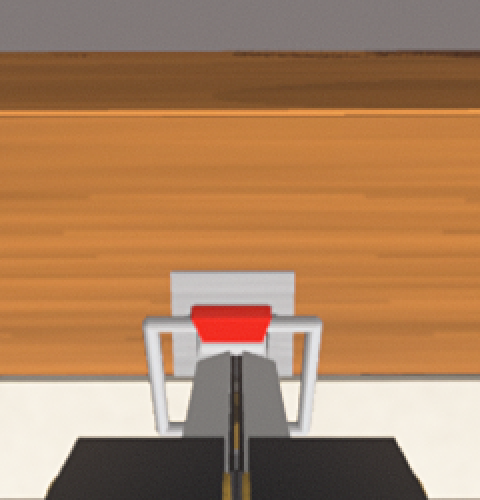

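Request:
step_arm --pt "-0.0107 -0.0015 -0.0015 0 0 0 -1" --pt "-0.0168 0.001 -0.0015 0 0 0 -1" --pt "-0.0224 0.0047 -0.0015 0 0 0 -1" --pt "-0.0274 0.0093 -0.0015 0 0 0 -1" --pt "-0.0317 0.0145 -0.0015 0 0 0 -1" --pt "-0.0317 0.0145 -0.0015 0 0 0 -1"

```text
time_s: 14.88
tcp_pos: [608.7, -20.2, 121.0]
tool_rot: [-89.9, -30.1, 93.9]
wrist_force: [-0.6, 0.6, 0.0]
finger_gap: 0.006
```

```bash
python3 where.py;python3 - <<'E'
from h import *
cv2.imwrite('pics/w12.png',ctrl.camera('wrist')[50:300,200:440].repeat(2,0).repeat(2,1))
E
```

```text
TCP u,n,y [-29.6, 26.2, -0.1] rot->nominal [ 0.02 -0.14  0.15] F u,n,y [0.5, -0.3, 0.5] j [  10.3   30.3    2.9  101.1  -34.4   63.  -143.3] gap 0.006 t 14.875
```

View pics/w12.png

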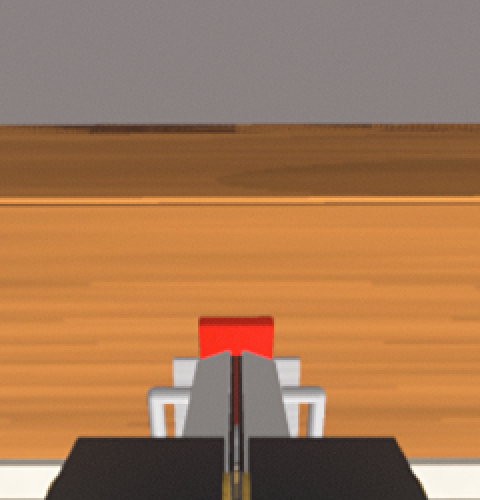

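Request:
step_arm --pt "-0.0029 0.0064 0 0 0 0 -1" --pt "-0.0047 0.0105 0 0 0 0 -1" --pt "-0.006 0.0148 0 0 0 0 -1" --pt "-0.007 0.0192 0 0 0 0 -1" --pt "-0.0075 0.0225 0 0 0 0 -1" --pt "-0.0075 0.0235 0 0 0 0 -1"

```text
time_s: 15.68
tcp_pos: [608.3, -14.9, 97.2]
tool_rot: [-89.9, -30.1, 93.9]
wrist_force: [-2.4, -3.3, 6.0]
finger_gap: 0.004
```

```bash
python3 where.py;python3 - <<'E'
from h import *
cv2.imwrite('pics/w13.png',ctrl.camera('wrist')[50:300,200:440].repeat(2,0).repeat(2,1))
cv2.imwrite('pics/s13.png',cv2.resize(ctrl.camera('scene')[175:255,275:365],None,fx=7,fy=7,interpolation=cv2.INTER_CUBIC))
E
```

```text
TCP u,n,y [-36.8, 2.9, -0.1] rot->nominal [ 0.02 -0.13  0.15] F u,n,y [0.3, 6.8, 2.6] j [  10.2   31.9    2.4  102.1  -35.1   60.6 -142.2] gap 0.004 t 15.675
```

View pics/w13.png

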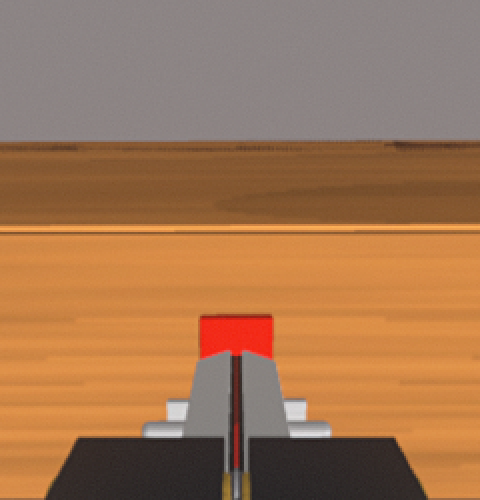

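View pics/s13.png

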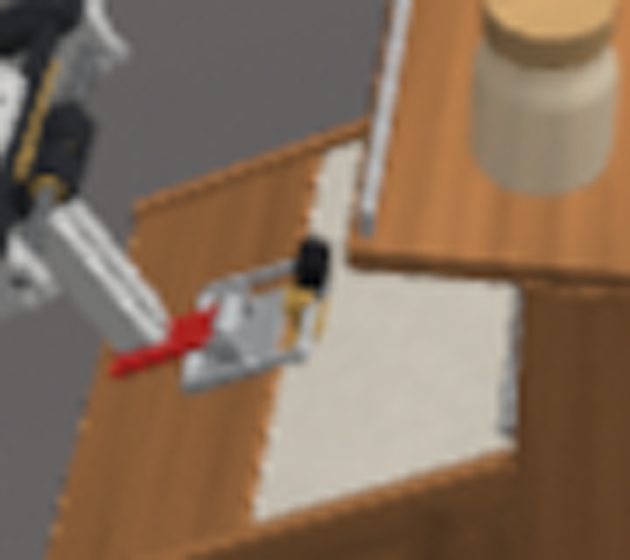

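Request:
step_arm --pt "0 0.001 0 0 0 0 -1" --pt "0 0.002 0 0 0 0 -1" --pt "0 0.003 0 0 0 0 -1" --pt "0 0.003 0 0 0 0 -1"

```text
time_s: 16.27
tcp_pos: [608.5, -14.6, 96.5]
tool_rot: [-90.0, -30.1, 93.9]
wrist_force: [-8.1, -8.7, 23.7]
finger_gap: 0.006
```

```bash
python3 where.py
```

```text
TCP u,n,y [-36.9, 2.1, -0.3] rot->nominal [ 0.11 -0.13  0.13] F u,n,y [4.8, 24.6, 8.7] j [  10.2   31.9    2.4  102.2  -35.2   60.4 -142.1] gap 0.006 t 16.275
```

Stop reached (n ≈ 2.1, the force rises sharply). Retract and check.

Request:
step_arm --pt "0 -0.01 0 0 0 0 -1" --pt "0 -0.04 0 0 0 0 -1" --pt "0 -0.09 0 0 0 0 -1" --pt "0 -0.14 0 0 0 0 -1" --pt "0 -0.14 0 0 0 0 -1" --pt "0 -0.14 0 0 0 0 -1"

```text
time_s: 17.02
tcp_pos: [613.0, -84.3, 217.1]
tool_rot: [-90.0, -30.2, 93.9]
wrist_force: [1.4, -0.1, -0.7]
finger_gap: 0.006
```

```bash
python3 where.py;python3 - <<'E'
from h import *
cv2.imwrite('pics/w14.png',cv2.resize(ctrl.camera('wrist')[150:290,220:420],None,fx=4,fy=4,interpolation=cv2.INTER_CUBIC))
cv2.imwrite('pics/s14.png',cv2.resize(ctrl.camera('scene')[175:255,275:365],None,fx=7,fy=7,interpolation=cv2.INTER_CUBIC))
cv2.imwrite('pics/full14.png',ctrl.camera('side'))
p=np.load('p2.npy');W=cam('wrist');S=cam('scene')
for a,l in ((0,-.08),(.1,.0)): print(a,*[proj(W,un(p,v))[0].round(1) for v in latch(a,l)],latch(a,l)[1],*[proj(S,un(p,v))[0].round(1) for v in latch(a,l)])
E
```

```text
TCP u,n,y [-37.1, 141.5, 0.1] rot->nominal [ 0.09 -0.12  0.15] F u,n,y [-0.5, -0.5, -1.4] j [  13.6   26.8    5.6   93.5  -31.3   75.1 -144.8] gap 0.006 t 17.025
0 [317.9 205.9] [318.  250.4] [318.1 269.1] [317.8 169.8] [40.08942127 -7.76899873] [302.2 222.9] [318.6 218.7] [319.  212.9] [290.6 226. ]
0.1 [317.9 206.1] [318.  250.4] [318.1 269.3] [317.8 171. ] [39.76084286 -7.1390729 ] [301.8 222.6] [318.4 218.6] [319.  212.8] [289.7 224.7]
```

View pics/w14.png

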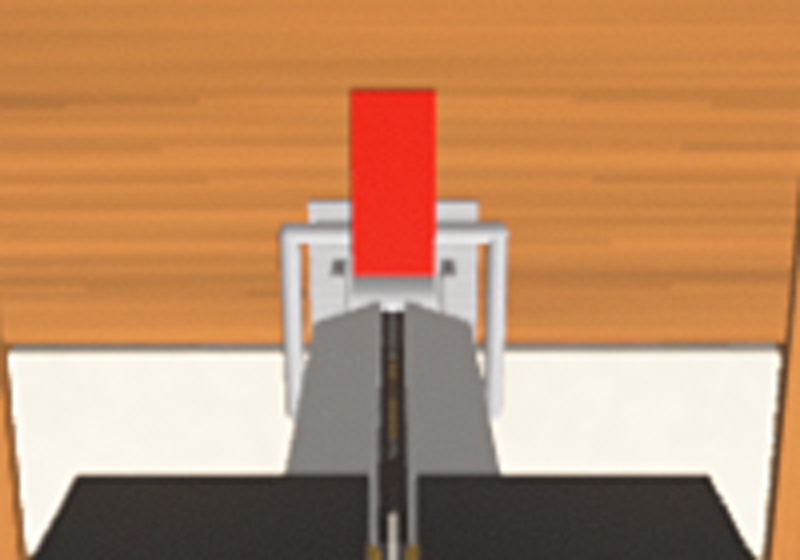

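View pics/s14.png

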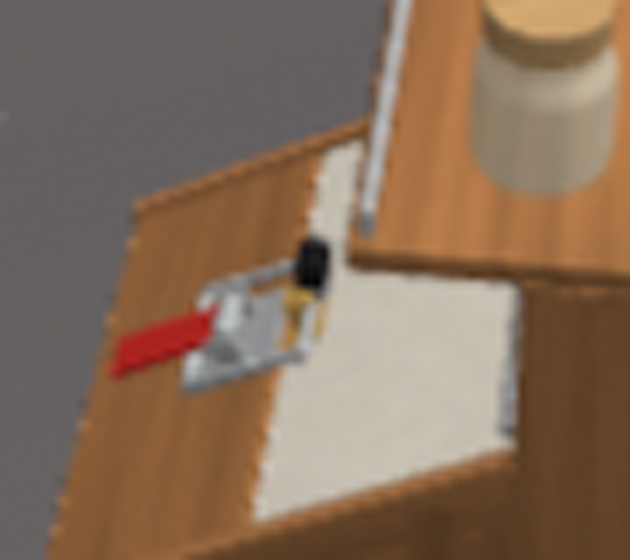

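View pics/full14.png

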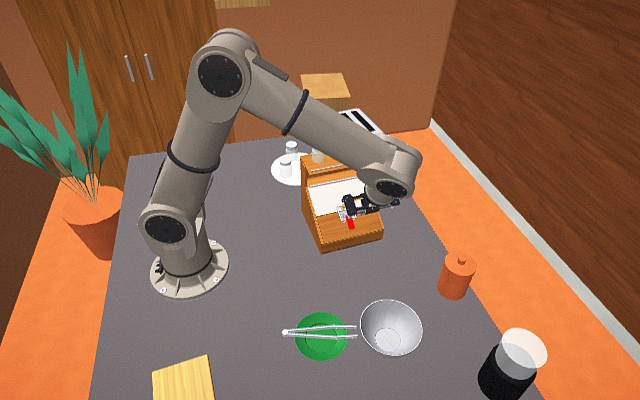

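Request:
step_arm --pt "0.02 0 0 0 0 0 -1" --pt "0.05 0 0 0 0 0 -1" --pt "0.08 0 0 0 0 0 -1" --pt "0.1 0 0 0 0 0 -1" --pt "0.1 0 0 0 0 0 -1" --pt "0.1 0 0 0 0 0 -1"

```text
time_s: 17.92
tcp_pos: [606.6, 1.8, 266.2]
tool_rot: [-89.9, -30.2, 93.9]
wrist_force: [0.4, 0.2, 0.2]
finger_gap: 0.002
```

```bash
python3 where.py;python3 - <<'E'
from h import *
p=np.load('p2.npy');W=cam('wrist')
cv2.imwrite('pics/w15.png',cv2.resize(ctrl.camera('wrist')[60:220,220:420],None,fx=4,fy=3.7,interpolation=cv2.INTER_CUBIC))
for a,l in ((0,-.08),(.1,.0)): print(a,*[proj(W,un(p,v))[0].round(1) for v in latch(a,l)], proj(W,un(p,latch(a,l)[3]+[0,2.5]))[0].round(1), proj(W,un(p,lidpts(0)[0]))[0].round(1))
E
```

```text
TCP u,n,y [62.2, 140.9, 0.3] rot->nominal [-0.01 -0.17  0.16] F u,n,y [0.3, 0.1, -0.5] j [   7.1   21.1    4.6   95.4  -31.8   75.  -153.1] gap 0.002 t 17.925
0 [317.6 116.2] [317.8 169.6] [317.8 185.4] [317.5  72.8] [317.5  72.5] [317.7 154.6]
0.1 [317.6 116. ] [317.8 169.4] [317.8 185.6] [317.5  72.2] [317.5  71.8] [317.7 154.6]
```

View pics/w15.png

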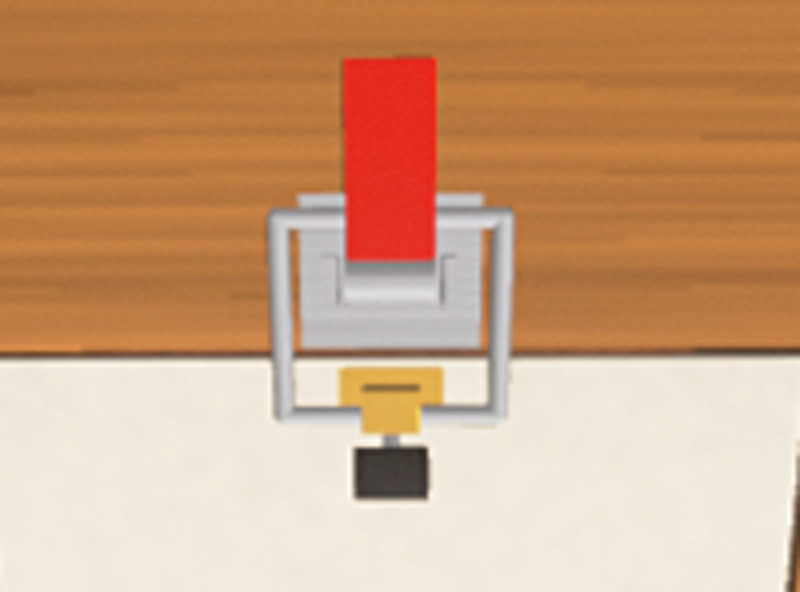

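```bash
python3 -c "
from rig import ctrl
print(ctrl.hand_in())"
```

```text
the job is handed in; nothing more can be done
None
```

The lid is shut, the loop is hooked over the keeper, and the lever is pressed flat past centre. I handed the job in at 17.9 s with the robot touching nothing. The hand-in reports no verdict.

1. **Lid:** I pushed it shut with the closed fingertips, then let go. The next wrist picture showed its edge where an angle of 0 puts it.
2. **Hooking:** I pinched the thumb grip and swung the loop over the keeper. Then I lowered the bar behind the lip and drew it down-slope until it met about 8 N at the post, with the lever still at about 1.1 rad.
3. **Lever:** I pressed its outer half down to its stop and retracted. It stayed flat.

**Last checks**
- **Lever:** it is flat by the scene camera, with the tip within 1 px of the prediction for 0 rad. The wrist camera read it about 3 px off, and the lid edge and bar 1.5 to 2 px off, so its reading of the lever is rougher.
- **Bar and lid:** the bar lies under the keeper's lip and the lid is in line with the deck.
- **Tautness:** I could not measure the keeper's give directly. The lever staying flat and the bar lying about 3 mm down-slope of the slack seat point to a taut loop.
- **Other objects:** the plate, tongs, bowl and visible jars looked unmoved. I compared the pictures by eye and did not measure positions. The arm hid part of the ledge and turntable in the last side picture.

**Off plan**
- The grip slipped about 6 mm in the pads during the swing. I corrected for this from the pictures.
- Fingertip force briefly reached about 44 N while shutting the lid. The 40 N limit is stated for the arm and gripper body, and only the fingertips were in contact.

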